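# Shut and lock the clay-house showcase

### The job

The glass display case of clay houses has been left open. Slide its door gently shut, fully home against the frame, without slamming or forcing it, then press the push lock in fully so that the door is locked. Leave the things standing around the case where they are.

Things in the scene. Friction and masses are not known exactly. Their poses are not given: they have to be found in the camera images.
- showcase: Countertop display case, aluminium and glass on a wooden base, 260 mm deep (its x), 600 wide (its y), 240 high, fixed. Origin: centre of its underside; +x points away from the robot. The sliding door, a framed glass panel 285 mm wide, is in the -x side, its front face at x = -128 mm. Over the last 12 mm before the jamb's hard stop a rubber seal adds a rising 1 to 4 N to the door's drag.
- door (a joint): Door opening in m; it closes towards +y of the case, 0 is nominally shut, larger is more open (starts 0.1 to 0.2). The adjustable jamb was set by hand, so the door truly comes home anywhere from +13 to -13 mm on this reading: only feel tells. The track drags with 5 to 8 N and holds the door where it is left. 12 to 20 N is a proper push home; over 30 N is forcing it, over 0.4 m/s slamming.
- pull_top (a point): Centre of the upper end of the door's pull: an upright round steel bar 12 mm thick and 116 mm long that runs straight down from here, its axis 35 mm in front of the door's face. This point is 22 mm below the roof and 66 mm behind the door's leading (+y) edge; the bar is free on both sides for 35 mm and moves with the door.
- lock_face (a point): Centre of the outer face of the push lock: a round steel barrel 19 mm in diameter that sticks out 22 mm from the door's front face, 36 mm below the roof and 15 mm from the door's leading (+y) edge, 51 mm to the +y side of the pull. It moves with the door and is pressed straight in, along +x of the case.
- lock (a joint): How far the push lock is in, in m: 0 out, 0.010 fully in against its stop. It takes 3 to 7 N, stays where it is left, and over 30 N is forcing it. Its bolt enters the jamb's slot only if the door is home to within 1.5 mm; otherwise it strikes metal after 3 mm. Pressed in with the door open, the bolt would keep the door from shutting.
- jar: Bystander: glass jar of pebbles with a black lid, 76 mm in diameter, 103 mm high. Origin at the centre of its underside.
- pot: Bystander: steel pot with brushes, 72 mm in diameter, 95 mm high, the brushes reaching 150 mm. Origin at the centre of its underside.
- tiles: Bystander: stack of square tiles, 98 by 98 mm, 47 mm high. Origin at the centre of its underside.
- bowl: Bystander: small bowl, 110 mm in diameter, 50 mm high. Origin at the centre of its underside.

How it is judged (in metres and radians):
On the way:
1. the door is slid up to the frame (reading under 16 mm) with the lock still out (value of joint door below 0.016 m and value of joint lock below 0.002 m), for 0.2 s.
At the end, for the whole second after the job is handed in: The door is shut (reading under 16 mm) and the lock is pressed in by more than 8.5 mm, its bolt in the jamb's slot, which it enters only if the door is home to within 1.5 mm; jar and pot stand upright; the robot has let go (value of joint door below 0.016 m and value of joint lock above 0.0085 m and angle between each of jar, pot's own z axis and vertical below 0.2 rad); the robot touches nothing.
It fails at once if the door or its lock is forced: more than 30 N from the robot (contact force between any of the fingers, the arm and door above 30 N).
It fails at once if the door is slammed: faster than 0.4 m/s (velocity of joint door below -0.4 m/s).
It fails at once if a bystander is moved by more than 30 mm (distance of any of jar, pot, tiles, bowl from where it was at the start of the episode above 0.03 m).
It also fails if it takes over 70 s, if anything falls off the work surface, if the arm or the gripper's body presses on something with over 40 N, if the wrist force passes 120 N, or if a joint passes its speed limit or range.

### The arm

A 6-joint arm with a two-finger parallel gripper is mounted at the origin on the work surface. World frame = base frame: x ahead of the robot, y to its left, z up, the work surface at z = 0. Lengths are in m, angles in degrees, forces in N, time in s.
With the tool pointing down it reaches from about 0.275 to 0.825 m from the base axis. Payload 4.9 kg.
Tool frame: the origin (TCP) lies on the centre line of the jaws, within the pads' length; the fingertips stand 14 mm ahead of it and the grasp point (between the pads) lies 5 mm behind it; z points along the fingers, y is the line along which they close (so a half turn about z gives the same grasp; the last joint's range is limited). The gripper opens to 85 mm and grips with 20 to 120 N. Pads are 22 mm wide; open, the fingers measure 114 mm over their backs; the gripper's body (76 mm by 85 mm) begins 54 mm behind the grasp point. The pads swing forward as they close: fully open they stand 13 mm farther back than shut.
Start: joints at [-81.314, 18.69, -11.035, 60.275, 0, 82.311], TCP at [0.155, -0.528, 0.245] pointing down, gripper open.
Joint ranges: [-152.03, 152.03], [-55.5, 102.48], [-74.3, 77.21], [-110.64, 120.58], [-84.22, 78.4], [-180, 180]. Speed limits (degrees/s): [147.25, 147.25, 180, 180, 180, 180].

### API

Orientations are given as [roll, pitch, yaw] about the fixed x, y, z axes, in that order (R = Rz(yaw) Ry(pitch) Rx(roll)).
In Python, from cell import readout, snapshot, camera_params, bot, look_for, place_of gives the robot as it stands. The module is installed in compiled form; this text tells all that it offers.
- The arm moves only by the shell command python3 -m pendant 'ROWS' [FORCE]. ROWS is JSON, a list of rows, each an object with "translation": the shift along the tool's x, y, z in m, a list of three; "rot": the turn, a rotation vector about the tool's x, y, z in rad, a list of three; "fingers": the finger opening in m, from 0 to 0.0854. In form: [{"translation": [tx, ty, tz], "rot": [wx, wy, wz], "fingers": fingers}, ...]. A call has 1 to 12 rows; each row is the pose to reach, as a shift and turn from the pose commanded when the call began, along the tool's axes at that moment; what a row does not reach only later rows make up. A row lasts 1/8 s, in which the tool goes at most 62.5 mm and 10.7 degrees, less where a joint would pass 70% of its speed; a pose out of reach is approached as far as the arm can. A call with a gripper value outside its range is refused whole. The fingers move at their own pace and stop on an object; FORCE is the grip in N (left out, the last holds). Time passes only in rows, so rows that repeat a pose let the fingers close. It gives the time, the measured TCP pose, the force, the opening and the grip force at its end, in the units of the state.
- readout.sense(): the state, without advancing time (a new reading comes with each control period).
- snapshot(name): name is "side" or "top" or "wrist"; returns the picture (384x512x3 uint8, red, green, blue); there is no depth.
- camera_params(name): a dict with "camera_matrix" (3x3 intrinsics, pixels), "origin" and "orientation" of the camera in the world. Camera axes: x right, y down, z forward; pixel columns grow to the right and rows downward; lengths in m; the calibration is good to about 2 mm. The wrist camera is an equidistant fisheye: a pixel r from the principal point sees the ray r / f radians off the axis. A picture is of the moment at which its call begins: read the wrist's pose just before it. camera_params takes no time and is no camera call; for the wrist camera it gives the pose at the moment of the call.
- bot.job_done(): hands the job in; it is judged then, once.
Trained networks look in the newest picture that a camera, given by its name, has taken for a name from the list of things; names that differ only in an ending like _2 or _b are one class to them, and where a whole thing is asked for, a point or a joint stands for the part that bears it (a point fixed in the world has none). Each returns a list of dicts, best first, with "confidence" (0 to 1); they miss things now and then, are a little off and sometimes report something else, mostly with a low value. They report only what shows in the picture. A call takes as long as a camera call.
- look_for(label, camera): "uv" ([column, row] in pixels, amid what is visible of it).
- place_of(label, camera): "uv" ([column, row] in pixels: a listed point, or the origin of a listed thing).
The state is a dict: "time": time; "q": joint angles; "qvel": joint speeds; "effort": joint torques, N m; "ee_pos": TCP position; "tcp_rot": TCP orientation; "force": force on the tool from outside, world axes, zero at the start; "torque": the same for the moment, N m; "grip_width": opening from 0.0 (shut) to 1.0 (fully open); "gripper_force": force on a finger pad.
Only numpy, scipy, OpenCV 4.12 (cv2) and the standard library are available. Lean on these libraries where they do the work, as an engineer would, in place of code of your own. Each camera call takes 0.05 s, during which the arm holds its last target. There are 200 camera calls.

## Working session

There is one attempt and no reset: what is moved stays moved. The work goes in short steps, Python scripts to look and compute and a shell command to move; the robot and the scene stay as the last step left them, time stands still between calls to the robot, and variables do not carry over. Pictures are saved under pics/ and viewed, at most 10 in all, crops included, and the job is handed in when it is done.

```bash
mkdir -p pics; cat > h.py <<'E'
import numpy as np, cv2
from cell import readout, snapshot, camera_params, bot, look_for, place_of
from scipy.spatial.transform import Rotation as R
E
python3 - <<'E'
from h import *
s=readout.sense(); print({k:np.round(v,3).tolist() for k,v in s.items()})
ims=[]
for c in ["side","top"]:
    p=camera_params(c); print(c,{k:np.round(v,4).tolist() for k,v in p.items()})
    im=snapshot(c); cv2.imwrite(f"pics/{c}1.png",cv2.cvtColor(im,cv2.COLOR_RGB2BGR))
    for l in ["showcase","pull_top","lock_face","jar","pot","tiles","bowl"]:
        print(c,l,[(np.round(d["uv"],1).tolist(),round(d["confidence"],2)) for d in place_of(l,c)[:2]])
E
```

```text
{'time': 0.0, 'q': [-81.315, 18.732, -11.091, 60.275, 0.001, 82.311], 'qvel': [-0.117, 0.006, -0.006, -0.004, -0.013, -0.017], 'effort': [-0.001, -44.34, 26.244, 0.015, -0.0, 0.0], 'ee_pos': [0.155, -0.527, 0.245], 'tcp_rot': [-179.903, -0.014, 16.374], 'force': [-0.201, -0.64, 0.295], 'torque': [-0.031, 0.025, 0.038], 'gripper_force': 0.0, 'grip_width': 0.998}
side {'camera_matrix': [[491.4963, 0.0, 255.3974], [0.0, 491.4963, 188.2217], [0.0, 0.0, 1.0]], 'origin': [-0.0313, 0.0029, 1.6897], 'orientation': [-161.7775, -0.1356, -88.3331]}
side showcase []
side pull_top [([266.0, 174.1], 0.77)]
side lock_face [([251.9, 169.6], 0.5), ([148.7, 251.8], 0.3)]
side jar []
side pot [([149.1, 248.8], 0.72)]
side tiles [([411.5, 217.3], 0.82)]
side bowl [([115.4, 189.1], 0.74)]
top {'camera_matrix': [[386.1019, 0.0, 254.5803], [0.0, 386.1019, 182.2219], [0.0, 0.0, 1.0]], 'origin': [0.3976, -0.0057, 1.5469], 'orientation': [-176.2761, 0.8561, -90.7744]}
top showcase []
top pull_top [([261.0, 175.4], 0.94)]
top lock_face [([248.2, 172.1], 0.45)]
top jar [([337.4, 210.8], 0.55)]
top pot [([164.4, 233.5], 0.64)]
top tiles [([394.2, 194.3], 0.75)]
top bowl [([129.0, 184.0], 0.89)]
```

```bash
python3 - <<'E'
from h import *
def ray(c,uv):
    p=camera_params(c);K=np.array(p["camera_matrix"]);d=np.linalg.inv(K)@[uv[0],uv[1],1]
    M=R.from_euler('xyz',p["orientation"],degrees=True).as_matrix()
    return np.array(p["origin"]),M@d
def atz(c,uv,z):
    o,d=ray(c,uv);return o+d*(z-o[2])/d[2]
for l,z,S,T in [("pull_top",.218,(266,174.1),(261,175.4)),("lock",.204,(251.9,169.6),(248.2,172.1)),("jar",0,None,(337.4,210.8)),("pot",0,(149.1,248.8),(164.4,233.5)),("tiles",0,(411.5,217.3),(394.2,194.3)),("bowl",0,(115.4,189.1),(129,184))]:
    print(l,S and atz("side",S,z).round(4),atz("top",T,z).round(4))
a=cv2.imread("pics/side1.png");b=cv2.imread("pics/top1.png")
cv2.imwrite("pics/both.png",cv2.resize(np.vstack([a[60:300],b[60:300]]),None,fx=1.25,fy=1.25))
E
```

```text
pull_top [ 0.5014 -0.0189  0.218 ] [ 0.5077 -0.0095  0.218 ]
lock [0.5205 0.0267 0.204 ] [0.521 0.035 0.204]
jar None [ 0.3798 -0.3123  0.    ]
pot [0.2922 0.378  0.    ] [0.2986 0.3791 0.    ]
tiles [ 0.4327 -0.5425  0.    ] [ 0.4423 -0.5398  0.    ]
bowl [0.5064 0.5208 0.    ] [0.4988 0.5227 0.    ]
```

View pics/both.png

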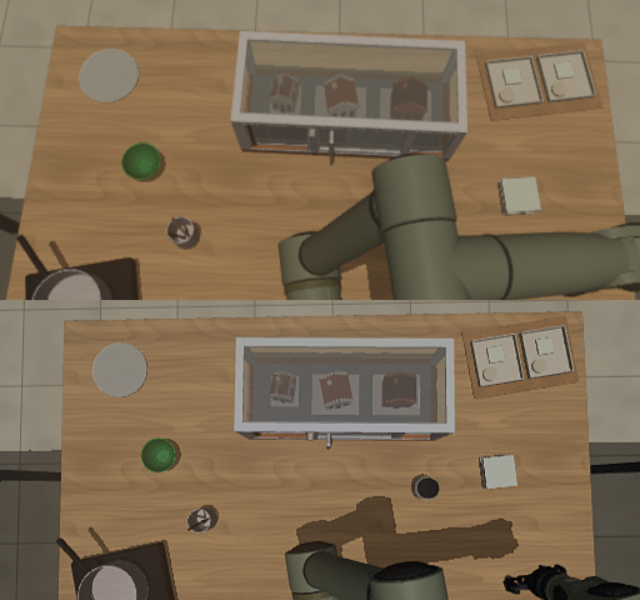

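The picture shows the case with its front to the robot, the pull at about (265,173) in side and the lock just left of it. No bystander is near the pull. Next I measure the case yaw from the roof edge.

```bash
python3 - <<'E'
import cv2,numpy as np
a=cv2.imread("pics/side1.png")[75:195,175:385];b=cv2.imread("pics/top1.png")[75:195,175:385]
cv2.imwrite("pics/crop.png",cv2.resize(np.vstack([a,b]),None,fx=2.5,fy=2.5,interpolation=cv2.INTER_CUBIC))
E
```

```text
(no output)
```

View pics/crop.png

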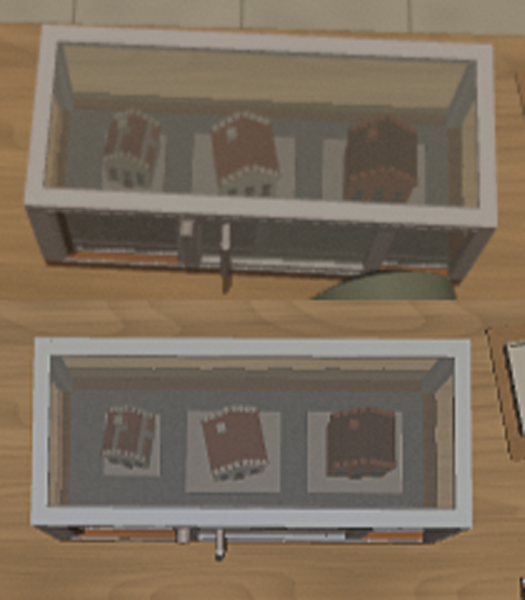

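```bash
python3 -m pendant '[{"translation":[0,0,-0.05],"rot":[0,0,0],"fingers":0},{"translation":[0,0,-0.1],"rot":[0,0,0],"fingers":0}]'
```

```text
time: 1.05
ee_pos: [0.155, -0.5272, 0.346]
tcp_rot: [-179.9, -0.0, 16.4]
force: [0.3, -0.3, 0.6]
grip_width: 0.606
gripper_force: 0.0
```

The crop shows the roof frame corners clearly in both views, with the pull top at about (226,228) in the side crop and (220,532) in the top crop. The lock is to its left.

```bash
cat >> h.py <<'E'
def ray(c,uv):
    p=camera_params(c);K=np.array(p["camera_matrix"]);d=np.linalg.inv(K)@[uv[0],uv[1],1]
    return np.array(p["origin"]),R.from_euler('xyz',p["orientation"],degrees=True).as_matrix()@d
def atz(c,uv,z):
    o,d=ray(c,uv);return o+d*(z-o[2])/d[2]
E
python3 - <<'E'
from h import *
S=[(24,206),(495,226),(493,45),(42,26)];T=[(31,526),(470,528),(470,338),(35,338)]
m=np.array([[-.13,.3],[-.13,-.3],[.13,-.3],[.13,.3]])
for c,P,o in [("side",S,0),("top",T,300)]:
    w=np.array([atz(c,(175+u/2.5,75+(v-o)/2.5),.24)[:2] for u,v in P]); print(c,w.round(4).tolist())
    rot,_=R.align_vectors(np.c_[w-w.mean(0),np.zeros(4)],np.c_[m,np.zeros(4)]); print(w.mean(0),rot.as_euler('xyz',degrees=True)[2])
for n,s,t,z in [("pull",(226,228),(220,532),.218)]:
    print(atz("side",(175+s[0]/2.5,75+s[1]/2.5),z),atz("top",(175+t[0]/2.5,75+(t[1]-300)/2.5),z))
s=readout.sense();T0=R.from_euler('xyz',s["tcp_rot"],degrees=True)
print(T0.inv().apply(np.array([.45,-.07,.345])-s["ee_pos"]))
E
```

```text
side [[0.542, 0.2406], [0.5327, -0.3554], [0.79, -0.3645], [0.8003, 0.2357]]
[ 0.66625543 -0.0608777 ] -1.0303604551454495
top [[0.5438, 0.2411], [0.532, -0.3553], [0.7939, -0.3636], [0.8048, 0.2349]]
[ 0.66862969 -0.0607342 ] -1.1626169210834263
[ 0.52822393 -0.01635126  0.218     ] [ 0.53392071 -0.0167947   0.218     ]
[ 0.41194116 -0.35550535  0.00165841]
```

```bash
python3 -m pendant '[{"translation":[0.034,-0.030,0],"rot":[0,0,-0.17],"fingers":0},{"translation":[0.069,-0.059,0],"rot":[0,0,-0.34],"fingers":0},{"translation":[0.103,-0.089,0],"rot":[0,0,-0.51],"fingers":0},{"translation":[0.137,-0.118,0],"rot":[0,0,-0.68],"fingers":0},{"translation":[0.172,-0.148,0],"rot":[0,0,-0.85],"fingers":0},{"translation":[0.206,-0.178,0],"rot":[0,0,-1.02],"fingers":0},{"translation":[0.240,-0.207,0],"rot":[0,0,-1.19],"fingers":0},{"translation":[0.275,-0.237,0],"rot":[0,0,-1.36],"fingers":0},{"translation":[0.309,-0.267,0],"rot":[0,0,-1.53],"fingers":0},{"translation":[0.343,-0.296,0],"rot":[0,0,-1.70],"fingers":0},{"translation":[0.378,-0.326,0],"rot":[0,0,-1.87],"fingers":0},{"translation":[0.412,-0.355,0],"rot":[0,0,-2.04],"fingers":0}]'
python3 -m pendant '[{"translation":[0,0,0],"rot":[0,0,-0.17],"fingers":0},{"translation":[0,0,0],"rot":[0,0,-0.34],"fingers":0},{"translation":[0,0,0],"rot":[0,0,-0.51],"fingers":0},{"translation":[0,0,0],"rot":[0,0,-0.68],"fingers":0},{"translation":[0,0,0],"rot":[0,0,-0.796],"fingers":0},{"translation":[0,0,0],"rot":[0,0,-0.796],"fingers":0}]'
python3 - <<'E'
from h import *
s=readout.sense();print(s["ee_pos"],s["tcp_rot"],s["q"],s["force"])
p=camera_params("wrist");print(p)
im=snapshot("wrist");cv2.imwrite("pics/w1.png",cv2.cvtColor(im,cv2.COLOR_RGB2BGR))
K=np.array(p["camera_matrix"]);M=R.from_euler('xyz',p["orientation"],degrees=True).as_matrix()
for l,z in [("pull_top",.218),("lock_face",.204)]:
  for c in ["wrist","top","side"]:
    if c!="wrist": snapshot(c)
    for d in place_of(l,c)[:2]:
        if c=="wrist":
            v=(np.array(d["uv"])-K[:2,2])/K[0,0];r=np.linalg.norm(v)
            q=M@np.r_[v/r*np.sin(r),np.cos(r)];o=np.array(p["origin"]);w=o+q*(z-o[2])/q[2]
        else: w=atz(c,d["uv"],z)
        print(l,c,d,w.round(4))
E
```

```text
time: 2.55
ee_pos: [0.451, -0.0696, 0.3455]
tcp_rot: [180.0, 0.0, 133.6]
force: [-0.2, -1.0, -0.2]
grip_width: 0.002
gripper_force: 0.0
time: 3.3
ee_pos: [0.4503, -0.0709, 0.3454]
tcp_rot: [-180.0, 0.0, 178.8]
force: [-0.7, -0.1, 0.5]
grip_width: 0.001
gripper_force: 0.0
[ 0.45026004 -0.07094583  0.34536258] [-1.79997008e+02  9.48349630e-03  1.78785166e+02] [-1.82463859e+01  5.60600917e+00 -1.30698289e+01  7.13142181e+01
 -8.26759916e-05 -1.70315514e+01] [-0.68016302 -0.12293878  0.5067763 ]
{'camera_matrix': array([[297.31863964,   0.        , 258.27037836],
       [  0.        , 297.31863964, 187.69759945],
       [  0.        ,   0.        ,   1.        ]]), 'origin': array([ 0.38074678, -0.06949997,  0.4728583 ]), 'orientation': array([ 1.64038296e+02, -3.49488515e-02,  8.87546868e+01])}
pull_top wrist {'uv': [318.5, 242.8], 'confidence': 0.56} [ 0.5103 -0.0139  0.218 ]
pull_top top {'uv': [260.8, 177.6], 'confidence': 0.54} [ 0.5001 -0.0087  0.218 ]
pull_top top {'uv': [248.3, 170.4], 'confidence': 0.29} [0.5257 0.0341 0.218 ]
lock_face wrist {'uv': [356.9, 245.0], 'confidence': 0.71} [0.5225 0.0312 0.204 ]
lock_face top {'uv': [243.7, 172.2], 'confidence': 0.44} [0.5209 0.0507 0.204 ]
```

View pics/w1.png

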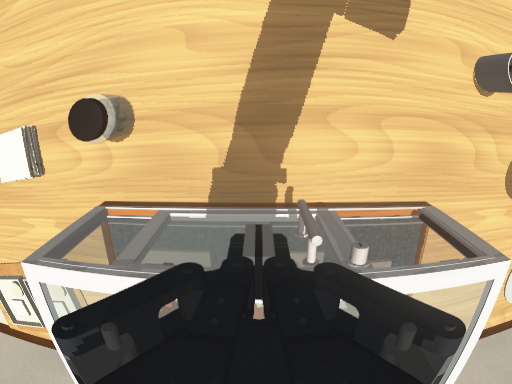

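The wrist view shows the pull top at about (315,240) and the lock at about (359,247). Both agree with the geometry: bar at (0.506, -0.015). I'll lower the closed fingers on the -y side of the bar.

```bash
python3 -m pendant '[{"translation":[-0.027,0.008,0],"rot":[0,0,0],"fingers":0},{"translation":[-0.054,0.015,0.02],"rot":[0,0,0],"fingers":0},{"translation":[-0.054,0.015,0.07],"rot":[0,0,0],"fingers":0},{"translation":[-0.054,0.015,0.11],"rot":[0,0,0],"fingers":0},{"translation":[-0.054,0.015,0.14],"rot":[0,0,0],"fingers":0},{"translation":[-0.054,0.015,0.153],"rot":[0,0,0],"fingers":0},{"translation":[-0.054,0.015,0.153],"rot":[0,0,0],"fingers":0}]'
python3 - <<'E'
from h import *
im=snapshot("wrist");cv2.imwrite("pics/w2.png",cv2.cvtColor(im,cv2.COLOR_RGB2BGR))
E
```

```text
time: 4.72
ee_pos: [0.5043, -0.057, 0.192]
tcp_rot: [180.0, -0.1, 178.9]
force: [-0.1, 0.0, 0.0]
grip_width: 0.003
gripper_force: 0.0
```

View pics/w2.png

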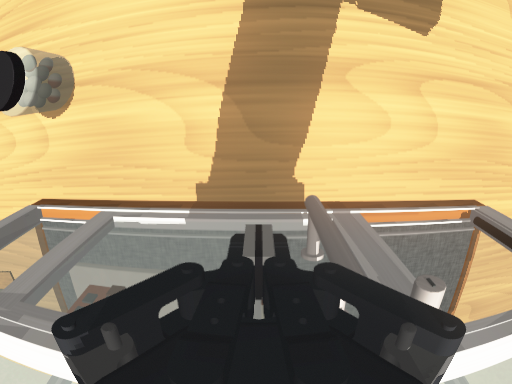

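The fingers hang left of the bar, whose upper end is at about (315,250), clear of it. I'll push gently in +y.

```bash
python3 -m pendant '[{"translation":[0,0.004,0],"rot":[0,0,0],"fingers":0},{"translation":[0,0.008,0],"rot":[0,0,0],"fingers":0},{"translation":[0,0.012,0],"rot":[0,0,0],"fingers":0},{"translation":[0,0.016,0],"rot":[0,0,0],"fingers":0},{"translation":[0,0.020,0],"rot":[0,0,0],"fingers":0},{"translation":[0,0.024,0],"rot":[0,0,0],"fingers":0}]'
python3 -m pendant '[{"translation":[0,0.004,0],"rot":[0,0,0],"fingers":0},{"translation":[0,0.008,0],"rot":[0,0,0],"fingers":0},{"translation":[0,0.012,0],"rot":[0,0,0],"fingers":0},{"translation":[0,0.016,0],"rot":[0,0,0],"fingers":0},{"translation":[0,0.020,0],"rot":[0,0,0],"fingers":0},{"translation":[0,0.024,0],"rot":[0,0,0],"fingers":0}]'
```

```text
time: 5.52
ee_pos: [0.5052, -0.0344, 0.1927]
tcp_rot: [-179.8, 0.0, 178.8]
force: [-1.0, -6.4, 1.9]
grip_width: 0.001
gripper_force: 2.6
time: 6.28
ee_pos: [0.5057, -0.0106, 0.1927]
tcp_rot: [-179.8, 0.0, 178.8]
force: [-1.4, -5.3, 4.0]
grip_width: -0.003
gripper_force: 2.6
```

```bash
python3 -m pendant '[{"translation":[0,0.005,0],"rot":[0,0,0],"fingers":0},{"translation":[0,0.010,0],"rot":[0,0,0],"fingers":0},{"translation":[0,0.015,0],"rot":[0,0,0],"fingers":0},{"translation":[0,0.020,0],"rot":[0,0,0],"fingers":0},{"translation":[0,0.025,0],"rot":[0,0,0],"fingers":0},{"translation":[0,0.030,0],"rot":[0,0,0],"fingers":0},{"translation":[0,0.035,0],"rot":[0,0,0],"fingers":0},{"translation":[0,0.040,0],"rot":[0,0,0],"fingers":0},{"translation":[0,0.045,0],"rot":[0,0,0],"fingers":0},{"translation":[0,0.050,0],"rot":[0,0,0],"fingers":0},{"translation":[0,0.055,0],"rot":[0,0,0],"fingers":0}]'
python3 - <<'E'
from h import *
im=snapshot("wrist");cv2.imwrite("pics/w3.png",cv2.cvtColor(im,cv2.COLOR_RGB2BGR))
E
```

```text
time: 7.65
ee_pos: [0.5069, 0.0445, 0.1928]
tcp_rot: [-179.8, 0.0, 178.8]
force: [0.1, -5.1, 2.7]
grip_width: -0.001
gripper_force: 2.8
```

View pics/w3.png

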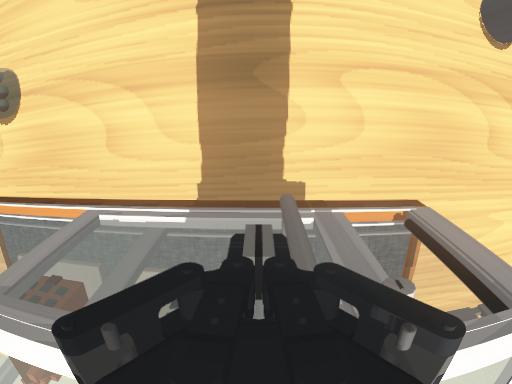

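The door stile's foot spans (318 to 345, 212) and the jamb is at about (410,212), so roughly 70 mm remain. I'll take 40 mm more at pace, then slow down.

```bash
python3 -m pendant '[{"translation":[0,0.005,0],"rot":[0,0,0],"fingers":0},{"translation":[0,0.010,0],"rot":[0,0,0],"fingers":0},{"translation":[0,0.015,0],"rot":[0,0,0],"fingers":0},{"translation":[0,0.020,0],"rot":[0,0,0],"fingers":0},{"translation":[0,0.025,0],"rot":[0,0,0],"fingers":0},{"translation":[0,0.030,0],"rot":[0,0,0],"fingers":0},{"translation":[0,0.034,0],"rot":[0,0,0],"fingers":0},{"translation":[0,0.038,0],"rot":[0,0,0],"fingers":0}]'
for i in 1 2; do python3 -m pendant '[{"translation":[0,0.0025,0],"rot":[0,0,0],"fingers":0},{"translation":[0,0.005,0],"rot":[0,0,0],"fingers":0}]' | grep -E "ee_pos|force"; done
```

```text
time: 8.7
ee_pos: [0.5077, 0.0827, 0.1927]
tcp_rot: [-179.8, 0.1, 178.8]
force: [-0.6, -5.6, 3.7]
grip_width: 0.004
gripper_force: 3.0
ee_pos: [0.5079, 0.0877, 0.1927]
force: [0.5, -6.9, 3.8]
gripper_force: 3.0
ee_pos: [0.508, 0.0927, 0.1927]
force: [0.2, -6.2, 3.4]
gripper_force: 3.0
```

```bash
python3 -m pendant '[{"translation":[0,0.002,0],"rot":[0,0,0],"fingers":0},{"translation":[0,0.004,0],"rot":[0,0,0],"fingers":0},{"translation":[0,0.006,0],"rot":[0,0,0],"fingers":0}]' | grep -E "ee_pos|^force"
python3 -m pendant '[{"translation":[0,0.002,0],"rot":[0,0,0],"fingers":0},{"translation":[0,0.004,0],"rot":[0,0,0],"fingers":0}]' | grep -E "ee_pos|^force"
python3 -m pendant '[{"translation":[0,0.002,0],"rot":[0,0,0],"fingers":0},{"translation":[0,0.004,0],"rot":[0,0,0],"fingers":0}]' | grep -E "ee_pos|^force"
```

```text
ee_pos: [0.5081, 0.0987, 0.1928]
force: [-0.2, -6.3, 3.2]
ee_pos: [0.5082, 0.1027, 0.1927]
force: [0.5, -5.7, 2.8]
ee_pos: [0.5082, 0.1067, 0.1927]
force: [-0.4, -5.6, 3.5]
```

```bash
python3 -m pendant '[{"translation":[0,0.002,0],"rot":[0,0,0],"fingers":0},{"translation":[0,0.004,0],"rot":[0,0,0],"fingers":0}]' | grep -E "ee_pos|^force"
python3 -m pendant '[{"translation":[0,0.002,0],"rot":[0,0,0],"fingers":0},{"translation":[0,0.004,0],"rot":[0,0,0],"fingers":0}]' | grep -E "ee_pos|^force"
python3 -m pendant '[{"translation":[0,0.002,0],"rot":[0,0,0],"fingers":0},{"translation":[0,0.003,0],"rot":[0,0,0],"fingers":0}]' | grep -E "ee_pos|^force"
```

```text
ee_pos: [0.5084, 0.1105, 0.1927]
force: [0.2, -6.7, 3.4]
ee_pos: [0.5084, 0.1142, 0.1927]
force: [-0.6, -7.6, 3.1]
ee_pos: [0.5085, 0.117, 0.1927]
force: [-1.3, -9.1, 3.2]
```

The force is rising on the seal, so I continue in 1 mm steps.

```bash
python3 -m pendant '[{"translation":[0,0.001,0],"rot":[0,0,0],"fingers":0},{"translation":[0,0.001,0],"rot":[0,0,0],"fingers":0}]' | grep -E "ee_pos|^force"
python3 -m pendant '[{"translation":[0,0.001,0],"rot":[0,0,0],"fingers":0},{"translation":[0,0.001,0],"rot":[0,0,0],"fingers":0}]' | grep -E "ee_pos|^force"
```

```text
ee_pos: [0.5085, 0.118, 0.1927]
force: [-0.3, -7.3, 3.8]
ee_pos: [0.5085, 0.1189, 0.1927]
force: [-0.3, -7.4, 2.3]
```

```bash
python3 -m pendant '[{"translation":[0,0.001,0],"rot":[0,0,0],"fingers":0},{"translation":[0,0.001,0],"rot":[0,0,0],"fingers":0}]' | grep -E "ee_pos|^force"
```

```text
ee_pos: [0.5085, 0.1199, 0.1927]
force: [-0.8, -7.7, 3.2]
```

```bash
python3 -m pendant '[{"translation":[0,0.001,0],"rot":[0,0,0],"fingers":0},{"translation":[0,0.001,0],"rot":[0,0,0],"fingers":0}]' | grep -E "ee_pos|^force"
python3 -m pendant '[{"translation":[0,0.001,0],"rot":[0,0,0],"fingers":0},{"translation":[0,0.001,0],"rot":[0,0,0],"fingers":0}]' | grep -E "ee_pos|^force"
```

```text
ee_pos: [0.5086, 0.1208, 0.1927]
force: [0.4, -9.0, 3.9]
ee_pos: [0.5086, 0.1217, 0.1927]
force: [0.6, -8.4, 3.9]
```

```bash
python3 -m pendant '[{"translation":[0,0.001,0],"rot":[0,0,0],"fingers":0},{"translation":[0,0.001,0],"rot":[0,0,0],"fingers":0}]' | grep -E "ee_pos|^force"
```

```text
ee_pos: [0.5086, 0.1222, 0.1928]
force: [-0.5, -10.1, 4.3]
```

```bash
python3 -m pendant '[{"translation":[0,0.001,0],"rot":[0,0,0],"fingers":0},{"translation":[0,0.001,0],"rot":[0,0,0],"fingers":0}]' | grep -E "ee_pos|^force"
```

```text
ee_pos: [0.5086, 0.1226, 0.1929]
force: [-1.5, -12.0, 5.7]
```

```bash
python3 -m pendant '[{"translation":[0,0.001,0],"rot":[0,0,0],"fingers":0},{"translation":[0,0.001,0],"rot":[0,0,0],"fingers":0}]' | grep -E "ee_pos|^force"
```

```text
ee_pos: [0.5086, 0.1228, 0.193]
force: [-1.4, -14.7, 6.0]
```

The stop has been reached: the force rises while the door hardly moves. One more millimetre gives a proper push, then I release and move above the lock.

```bash
python3 -m pendant '[{"translation":[0,0.001,0],"rot":[0,0,0],"fingers":0},{"translation":[0,0.001,0],"rot":[0,0,0],"fingers":0},{"translation":[0,0.001,0],"rot":[0,0,0],"fingers":0}]' | grep -E "ee_pos|^force"
python3 -m pendant '[{"translation":[0,-0.005,0],"rot":[0,0,0],"fingers":0},{"translation":[0,-0.015,0],"rot":[0,0,0],"fingers":0},{"translation":[0,-0.020,0],"rot":[0,0,0],"fingers":0},{"translation":[0,-0.020,-0.03],"rot":[0,0,0],"fingers":0},{"translation":[0.02,-0.020,-0.07],"rot":[0,0,0],"fingers":0},{"translation":[0.05,0,-0.08],"rot":[0,0,0],"fingers":0},{"translation":[0.06,0.03,-0.08],"rot":[0,0,0],"fingers":0},{"translation":[0.06,0.066,-0.08],"rot":[0,0,0],"fingers":0},{"translation":[0.06,0.066,-0.08],"rot":[0,0,0],"fingers":0}]'
python3 - <<'E'
from h import *
s=readout.sense();p=camera_params("wrist")
im=snapshot("wrist");cv2.imwrite("pics/w4.png",cv2.cvtColor(im,cv2.COLOR_RGB2BGR))
K=np.array(p["camera_matrix"]);M=R.from_euler('xyz',p["orientation"],degrees=True).as_matrix()
for l,z in [("pull_top",.218),("lock_face",.204)]:
  for c in ["wrist","top"]:
    if c!="wrist": snapshot(c)
    for d in place_of(l,c)[:2]:
        if c=="wrist":
            v=(np.array(d["uv"])-K[:2,2])/K[0,0];r=np.linalg.norm(v)
            q=M@np.r_[v/r*np.sin(r),np.cos(r)];o=np.array(p["origin"]);w=o+q*(z-o[2])/q[2]
        else: w=atz(c,d["uv"],z)
        print(l,c,d,w.round(4))
E
```

```text
ee_pos: [0.5087, 0.1231, 0.1931]
force: [-2.0, -18.0, 7.1]
time: 14.32
ee_pos: [0.4492, 0.1968, 0.2721]
tcp_rot: [180.0, -0.0, 179.1]
force: [-0.2, -0.3, -0.6]
grip_width: -0.003
gripper_force: 0.0
pull_top top {'uv': [213.8, 176.8], 'confidence': 0.63} [0.5052 0.1538 0.218 ]
lock_face wrist {'uv': [252.3, 294.8], 'confidence': 0.74} [0.5248 0.1908 0.204 ]
```

View pics/w4.png

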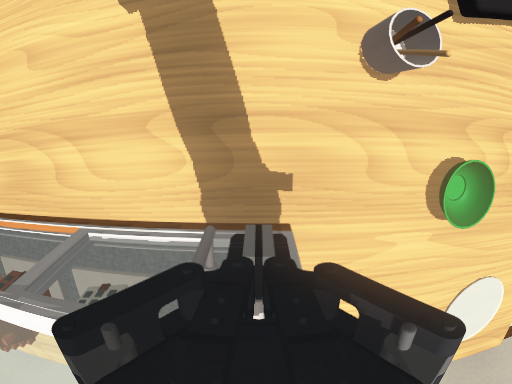

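The wrist view shows the door shut against the left post. The pull's bar is at about (208,245), and the lock is hidden behind the fingers at about (252,295), as the geometry predicts (y about 0.194). I'll lower in front of it and approach.

```bash
python3 -m pendant '[{"translation":[0,-0.003,0.03],"rot":[0,0,0],"fingers":0},{"translation":[0,-0.003,0.06],"rot":[0,0,0],"fingers":0},{"translation":[0,-0.003,0.08],"rot":[0,0,0],"fingers":0},{"translation":[-0.015,-0.003,0.08],"rot":[0,0,0],"fingers":0},{"translation":[-0.03,-0.003,0.08],"rot":[0,0,0],"fingers":0},{"translation":[-0.04,-0.003,0.08],"rot":[0,0,0],"fingers":0},{"translation":[-0.04,-0.003,0.08],"rot":[0,0,0],"fingers":0}]'
python3 -m pendant '[{"translation":[-0.003,0,0],"rot":[0,0,0],"fingers":0},{"translation":[-0.006,0,0],"rot":[0,0,0],"fingers":0}]'| grep -E "ee_pos|^force"
python3 -m pendant '[{"translation":[-0.003,0,0],"rot":[0,0,0],"fingers":0},{"translation":[-0.006,0,0],"rot":[0,0,0],"fingers":0}]'| grep -E "ee_pos|^force"
python3 - <<'E'
from h import *
im=snapshot("wrist");cv2.imwrite("pics/w5.png",cv2.cvtColor(im,cv2.COLOR_RGB2BGR))
E
```

```text
time: 15.55
ee_pos: [0.491, 0.1913, 0.1928]
tcp_rot: [180.0, 0.1, 178.8]
force: [-1.8, 0.2, 0.2]
grip_width: 0.001
gripper_force: 0.0
ee_pos: [0.4954, 0.1912, 0.1924]
force: [-0.2, -1.0, 0.5]
ee_pos: [0.5016, 0.1911, 0.1923]
force: [0.8, -0.5, -0.5]
```

View pics/w5.png

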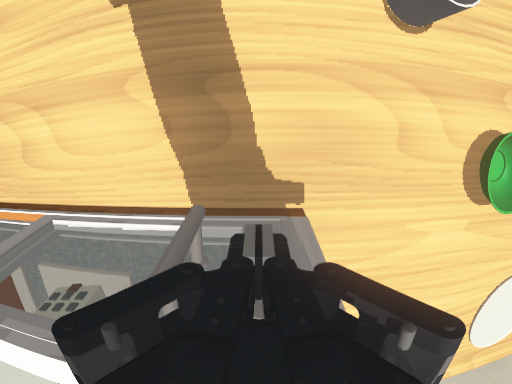

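The fingers stand between the bar, about (185,240), and the case's end post at the lock's position. I'll press in gently.

```bash
python3 -m pendant '[{"translation":[-0.002,0.002,0],"rot":[0,0,0],"fingers":0},{"translation":[-0.004,0.003,0],"rot":[0,0,0],"fingers":0}]'| grep -E "ee_pos|^force"
python3 -m pendant '[{"translation":[-0.002,0,0],"rot":[0,0,0],"fingers":0},{"translation":[-0.004,0,0],"rot":[0,0,0],"fingers":0}]'| grep -E "ee_pos|^force"
python3 -m pendant '[{"translation":[-0.0015,0,0],"rot":[0,0,0],"fingers":0},{"translation":[-0.003,0,0],"rot":[0,0,0],"fingers":0}]'| grep -E "ee_pos|^force"
```

```text
ee_pos: [0.5056, 0.1942, 0.1923]
force: [0.4, -0.0, -0.3]
ee_pos: [0.5097, 0.1939, 0.1923]
force: [0.4, -0.0, 0.4]
ee_pos: [0.5126, 0.1938, 0.1923]
force: [0.2, -0.4, 0.2]
```

```bash
python3 -m pendant '[{"translation":[-0.0015,0,0],"rot":[0,0,0],"fingers":0},{"translation":[-0.003,0,0],"rot":[0,0,0],"fingers":0}]'| grep -E "ee_pos|^force"
python3 -m pendant '[{"translation":[-0.001,0,0],"rot":[0,0,0],"fingers":0},{"translation":[-0.002,0,0],"rot":[0,0,0],"fingers":0}]'| grep -E "ee_pos|^force"
python3 -m pendant '[{"translation":[-0.001,0,0],"rot":[0,0,0],"fingers":0},{"translation":[-0.002,0,0],"rot":[0,0,0],"fingers":0}]'| grep -E "ee_pos|^force"
```

```text
ee_pos: [0.515, 0.1938, 0.1922]
force: [-4.2, 0.2, 3.5]
ee_pos: [0.5169, 0.1938, 0.1922]
force: [-4.2, -0.1, 3.0]
ee_pos: [0.5194, 0.1937, 0.1922]
force: [-4.3, 0.7, 2.5]
```

Contact was at x of about 0.5135. The lock is about 5.5 mm in, past the 3 mm strike depth, so the bolt is in its slot.

```bash
python3 -m pendant '[{"translation":[-0.001,0,0],"rot":[0,0,0],"fingers":0},{"translation":[-0.002,0,0],"rot":[0,0,0],"fingers":0}]'| grep -E "ee_pos|^force"
python3 -m pendant '[{"translation":[-0.001,0,0],"rot":[0,0,0],"fingers":0},{"translation":[-0.001,0,0],"rot":[0,0,0],"fingers":0}]'| grep -E "ee_pos|^force"
python3 -m pendant '[{"translation":[-0.001,0,0],"rot":[0,0,0],"fingers":0},{"translation":[-0.001,0,0],"rot":[0,0,0],"fingers":0}]'| grep -E "ee_pos|^force"
```

```text
ee_pos: [0.5215, 0.1937, 0.1922]
force: [-4.8, -0.3, 1.7]
ee_pos: [0.5227, 0.1937, 0.1922]
force: [-4.8, -0.7, 0.6]
ee_pos: [0.5236, 0.1936, 0.1922]
force: [-4.1, 0.8, 0.4]
```

```bash
python3 -m pendant '[{"translation":[-0.001,0,0],"rot":[0,0,0],"fingers":0},{"translation":[-0.001,0,0],"rot":[0,0,0],"fingers":0}]'| grep -E "ee_pos|^force"
```

```text
ee_pos: [0.5246, 0.1936, 0.1922]
force: [-3.4, 0.2, 1.7]
```

```bash
python3 -m pendant '[{"translation":[-0.001,0,0],"rot":[0,0,0],"fingers":0},{"translation":[-0.001,0,0],"rot":[0,0,0],"fingers":0}]'| grep -E "ee_pos|^force"
```

```text
ee_pos: [0.5251, 0.1936, 0.1922]
force: [-5.4, 0.6, 1.1]
```

```bash
python3 -m pendant '[{"translation":[-0.001,0,0],"rot":[0,0,0],"fingers":0},{"translation":[-0.001,0,0],"rot":[0,0,0],"fingers":0}]'| grep -E "ee_pos|^force"
```

```text
ee_pos: [0.5251, 0.1937, 0.1922]
force: [-7.4, 0.6, 3.9]
```

```bash
python3 -m pendant '[{"translation":[-0.001,0,0],"rot":[0,0,0],"fingers":0},{"translation":[-0.002,0,0],"rot":[0,0,0],"fingers":0},{"translation":[-0.002,0,0],"rot":[0,0,0],"fingers":0}]'| grep -E "ee_pos|^force"
python3 -m pendant '[{"translation":[0.01,0,0],"rot":[0,0,0],"fingers":0},{"translation":[0.04,0,0],"rot":[0,0,0],"fingers":0},{"translation":[0.08,0,-0.02],"rot":[0,0,0],"fingers":0},{"translation":[0.09,0,-0.06],"rot":[0,0,0],"fingers":0},{"translation":[0.09,0,-0.08],"rot":[0,0,0],"fingers":0},{"translation":[0.09,0,-0.08],"rot":[0,0,0],"fingers":0},{"translation":[0.09,0,-0.08],"rot":[0,0,0],"fingers":0}]'
python3 - <<'E'
from h import *
im=snapshot("wrist");cv2.imwrite("pics/w6.png",cv2.cvtColor(im,cv2.COLOR_RGB2BGR))
E
```

```text
ee_pos: [0.5253, 0.1937, 0.1922]
force: [-13.2, -0.0, 9.0]
time: 20.35
ee_pos: [0.4388, 0.1952, 0.2715]
tcp_rot: [-180.0, 0.0, 178.9]
force: [0.4, -0.1, -0.1]
grip_width: -0.003
gripper_force: 0.0
```

View pics/w6.png

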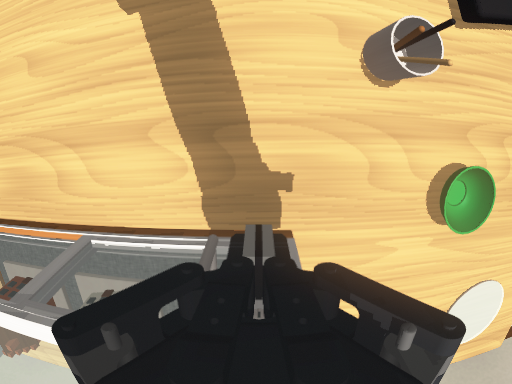

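The arm is clear, the pot and bowl are where they were, and the door is shut with the bar at about (212,250). The lock's full 10 mm travel ended on a firm stop.

```bash
python3 -c "
from cell import bot; print(bot.job_done())"
```

```text
the job is handed in; nothing more can be done
None
```

I slid the door home to a firm stop (peak force about 18 N), pressed the push lock in to its stop (about 13 N), moved the arm clear and handed the job in; the hand-in returned no verdict, and I touched none of the bystanders.

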